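# Bring a ratchet-propped test board down to its lowest notch

### The arm

A 7-joint arm with a two-finger parallel gripper is mounted at the origin on the work surface. World frame = base frame: x ahead of the robot, y to its left, z up, the work surface at z = 0. Lengths are in m, angles in rad, forces in N, time in s.
With the tool pointing down it reaches from about 0.4 to 0.85 m from the base axis. Payload 4.5 kg.
Tool frame: the origin (TCP) lies between the finger pads; the fingertips stand 8 mm ahead of it and the grasp point (between the pads) lies 11 mm behind it; z points along the fingers, y is the direction in which the jaws open and shut (so a half turn about z gives the same grasp; the last joint's range is limited). The gripper opens to 88 mm and grips with 3 to 60 N. Pads are 18 mm wide; open, the fingers measure 123 mm over their backs; the gripper's body (75 mm by 187 mm) begins 45 mm behind the grasp point.
Start: joints at [-1.186, 0.689, -0.195, 1.565, 0.157, 0.902, -0.215], TCP at [0.215, 0.587, 0.247] pointing down, gripper open.
Joint ranges: [-3.01, 3.01], [-0.46, 2.08], [-1.47, 1.51], [0.13, 2.56], [-1, 4.14], [0.04, 2.09], [-2.66, 2.66]. Speed limits (rad/s): [2.57, 2.57, 3.14, 3.14, 3.14, 3.14, 3.14].

### API

Orientations are given as a unit quaternion [x, y, z, w].
In Python, from plant import r gives the robot as it stands.
- The arm moves only by the tool carry_out, never from a script. Its argument "commands" is a list that holds one entry, the list of rows, each a list of 7 numbers: the turn, a rotation vector about the tool's x, y, z in rad, then the shift along the tool's x, y, z in cm, then the finger opening in cm, from 0 to 8.81. A call has 1 to 10 rows; each row is the pose to reach, as a shift and turn from the pose commanded when the call began, along the tool's axes at that moment; what a row does not reach only later rows make up. A row lasts 1/12 s, in which the tool goes at most 41.7 mm and 7.16 degrees, less where a joint would pass 70% of its speed; a pose out of reach is approached as far as the arm can. A call with a gripper value outside its range is refused whole. The fingers move at their own pace and stop on an object; "force" is the grip in N (left out, the last holds). Time passes only in rows, so rows that repeat a pose let the fingers close. It gives the time, the measured TCP pose, the force and the opening at its end, in the units of the state.
- r.get_state(): the state, without advancing time (a new reading comes with each control period).
- r.snapshot(name): name is "scene" or "top" or "wrist"; returns a dict with "pixels" (420x560x3 uint8, red, green, blue), "mtx" (3x3 intrinsics, pixels), "xyz" and "rotation" of the camera in the world. Camera axes: x right, y down, z forward; pixel columns grow to the right and rows downward; lengths in m; the calibration is good to about 2 mm. A picture is of the moment at which its call begins. There is no depth.
- r.finish_job(): hands the job in, once; it reports no verdict.
The state is a dict: "clock": time; "q": joint angles; "qd": joint speeds; "joint_torque": joint torques, N m; "tool_pos": TCP position; "eef_rot": TCP orientation; "contact_force": force on the tool from outside, world axes, zero at the start; "moment": the same for the moment, N m; "opening": opening from 0.0 (shut) to 1.0 (fully open).
Only numpy, scipy, OpenCV 4.12 (cv2) and the standard library are available. Lean on these libraries where they do the work, as an engineer would, in place of code of your own. Each camera call takes 0.05 s, during which the arm holds its last target.

### The job

The tilting board of the work holder stands too steep for probing. Its ratchet only lets it go up, so lift it by its bar past the top notch until you feel it come up against the springy rubber buffer, which frees the pawl; press the buffer only lightly, and never force the board down against the ratchet. Then lower it gently, never letting it drop, until it lies flat, raise it again to rest in the lowest notch, and let go, leaving the other things on the bench where they are.

Things in the scene. Friction and masses are not known exactly. Their poses are not given: they have to be found in the camera images.
- holder: The work holder, fixed to the bench: an aluminium base plate 360 x 285 x 12 mm. Origin on the bench surface. Its x axis runs along the hinge line, its y axis from the hinge towards the free edge of the board, z up. At its +x end stand the steel ratchet, the tumbling pawl with a round weight, and, on the side away from the board, the rubber buffer.
- hinge_mid (a point): Middle of the hinge line: 115 mm towards -y and 40 mm above the holder's origin. The board turns about the holder's x axis through this point.
- board (a joint): Tilt of the board in rad: 0 = flat on its bed, growing as the free edge rises. The board is a grey plate 250 x 205 x 10 mm with a circuit board and blower clamped on it (up to 27 mm above the plate's middle), 0.54 to 0.78 kg on a damped hinge: about 2 to 4 N straight up at the bar carries it. Let go of where no notch holds it, it falls fast.
- pawl_post: Steel post 100 mm tall at the +x end that carries the pawl; origin at its foot. Past the top, at a tilt of 0.73 to 1.03 rad (different each time, not marked), a dog throws the pawl over; it then stays out and the board can go all the way down. Within the last 0.05 rad before flat it tips in again. The buffer begins 0.02 rad above the throw-over point.
- ratchet (a point): Centre of the steel ratchet at the +x end of the hinge line (144 mm from hinge_mid). Three notches hold the board at tilts about 0.15 (lowest), 0.36 and 0.57 rad; from between notches it sinks to the one below. The weight of the pawl keeps it in the teeth. Pressing the bar down with over 15 N against a notch overloads the pawl (90 N, five times the force at the bar).
- bar_mid (a point): Middle of the grip bar at the board's free edge: round steel, 12 mm thick, 140 mm long, along the holder's x axis, 260 mm from the hinge line, 40 mm high when the board is flat, in the plate's plane. A clear gap of 39 mm lies between bar and plate. The bar turns between the fingers as the board tilts. Flat, it stands over bare bench: the base plate ends 60 mm nearer the hinge.
- buffer (a joint): Compression of the rubber buffer in m, 0 when free (this reading is too coarse to steer by). It is springy: from first touch, each mm that the bar goes on along its arc adds about 0.85 N of resistance along that arc. At 2.5 mm of compression (about 10 mm at the bar, about 9 N above the resistance before) it is overloaded.
- attenuator: Bystander: black finned attenuator standing upright, 46 mm across, 76 mm tall, beyond one end of the bar; origin at the centre of its underside.
- flux_tin: Bystander: small jar, 44 mm across, 40 mm tall, beyond the other end of the bar; origin at the centre of its underside.
- driver: Bystander: screwdriver lying on the bench, origin on its underside.
- parts_tray: Bystander: divided tray 130 x 90 x 30 mm, origin at the centre of its underside.
- spanner: Bystander: spanner lying on the bench, origin on its underside.
- heatsink: Bystander: finned aluminium heat sink 60 x 60 x 30 mm, origin at the centre of its underside.
- bit_cup: Bystander: white cup 64 mm across, 75 mm tall, origin at the centre of its underside.

How it is judged:
By the outcome, as a careful person would: the job done as asked, in the order asked, and still so for the second after the job is handed in, with the robot touching nothing.
It also fails if it takes over 72 s, if anything falls off the work surface, if the arm or the gripper's body presses on something with over 40 N, if the wrist force passes 120 N, or if a joint passes its speed limit or range.

## Working session

There is one attempt and no reset: what is moved stays moved. The work goes in short steps, Python scripts to look and compute and a tool call to move; the robot and the scene stay as the last step left them, time stands still between calls to the robot, and variables do not carry over. Pictures are saved under pics/ and viewed, and the job is handed in when it is done.

Besides the shell and the picture viewer there is one more tool, called by a JSON object that holds its "fn" and its "kwargs", one argument or row to a line. carry_out: Moves the arm, as the interface text tells. Its arguments: {"type":"object","properties":{"commands":{"type":"array"},"force":{"type":"number"}},"required":["commands"]}

```bash
ls; mkdir -p pics
python3 - <<'E'
from plant import r
import cv2,json
s=r.get_state()
for k,v in s.items(): print(k,v)
for n in ["scene","top","wrist"]:
    d=r.snapshot(n); cv2.imwrite(f"pics/{n}0.png",d["pixels"][:,:,::-1])
    print(n,d["mtx"],d["xyz"],d["rotation"])
E
```

```text
pics
clock 0.0
q [-1.18615268  0.68998085 -0.194572    1.56634633  0.15729787  0.90249805
 -0.21510912]
qd [-1.48535407e-03 -1.75296780e-03  1.52518798e-03  1.29357023e-04
  8.56684557e-04  1.07370808e-03 -5.99163260e-05]
joint_torque [-1.28659387e-03 -5.27560186e+01 -1.26697954e+00 -1.53421319e+01
 -5.25746180e-02  7.02037607e-03  1.76222215e-04]
tool_pos [0.2146085  0.58633754 0.24591283]
eef_rot [ 1.74464828e-01  9.84662978e-01 -9.11786379e-04 -1.13015792e-04]
contact_force [-0.07374275 -0.26363492 -0.17913738]
moment [ 0.01680253  0.038654   -0.00749273]
opening 0.9994558831221456
scene [[510.68293882   0.         279.40577258]
 [  0.         510.68293882 210.00959081]
 [  0.           0.           1.        ]] [1.1990585  0.65944237 1.17355342] [ 0.3613324   0.86840609 -0.31522676 -0.12626108]
top [[482.06733287   0.         275.92666063]
 [  0.         482.06733287 210.86485057]
 [  0.           0.           1.        ]] [ 0.46318676 -0.01927151  1.49942172] [ 0.70953143 -0.70392479  0.01959082 -0.0259083 ]
wrist [[294.0535351    0.         280.4552714 ]
 [  0.         294.0535351  212.72896252]
 [  0.           0.           1.        ]] [0.14999173 0.61014675 0.38327548] [0.81185323 0.56753681 0.07763697 0.11299916]
```

View pics/scene0.png

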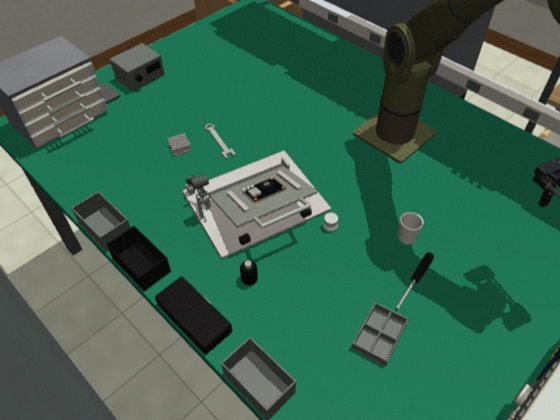

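View pics/top0.png

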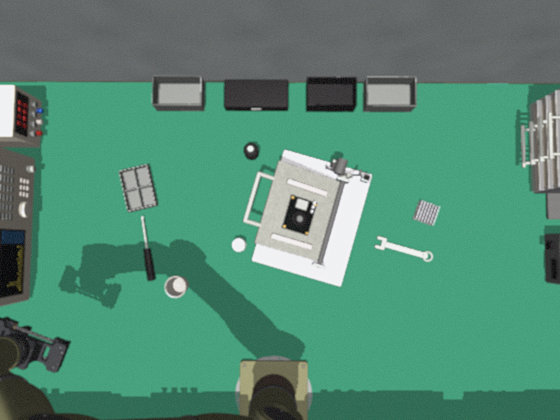

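View pics/wrist0.png

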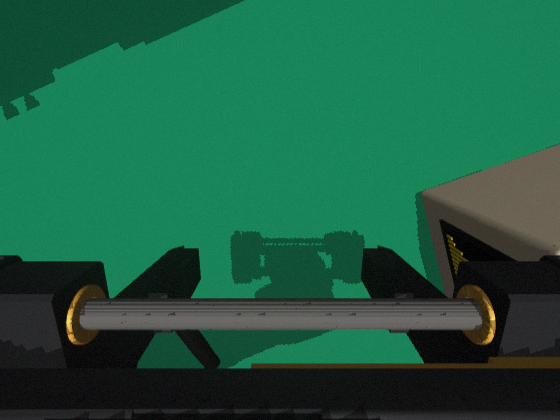

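The top view shows the holder at about (310,218) px, with the bar at (258,198), the pawl at (340,168), the attenuator at (251,151) and the jar at (239,244). Next I'll measure the plate.

```bash
cat > h.py <<'E'
import numpy as np,cv2
from scipy.spatial.transform import Rotation as R
def ray(d,uv):
    K=np.array(d["mtx"]);v=np.linalg.inv(K)@np.array([uv[0],uv[1],1.]);v=R.from_quat(d["rotation"]).as_matrix()@v
    return np.array(d["xyz"]),v/np.linalg.norm(v)
def onz(d,uv,z):
    o,v=ray(d,uv);return o+v*(z-o[2])/v[2]
def proj(d,p):
    c=R.from_quat(d["rotation"]).as_matrix().T@(np.array(p)-d["xyz"]);k=np.array(d["mtx"])@c;return k[:2]/k[2]
def tri(d1,a,d2,b):
    o1,v1=ray(d1,a);o2,v2=ray(d2,b)
    t=np.linalg.lstsq(np.c_[v1,-v2],o2-o1,rcond=None)[0]
    p,q=o1+v1*t[0],o2+v2*t[1];return (p+q)/2,np.linalg.norm(p-q)
E
python3 - <<'E'
from plant import r
from h import *
d=r.snapshot("top");s=r.snapshot("scene")
im=d["pixels"][135:300,225:390,::-1]
cv2.imwrite("pics/topz.png",cv2.resize(im,None,fx=3.6,fy=3.6,interpolation=cv2.INTER_CUBIC))
im=s["pixels"][140:290,170:370,::-1]
cv2.imwrite("pics/scz.png",cv2.resize(im,None,fx=4,fy=4,interpolation=cv2.INTER_CUBIC))
E
```

```text
(no output)
```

View pics/topz.png

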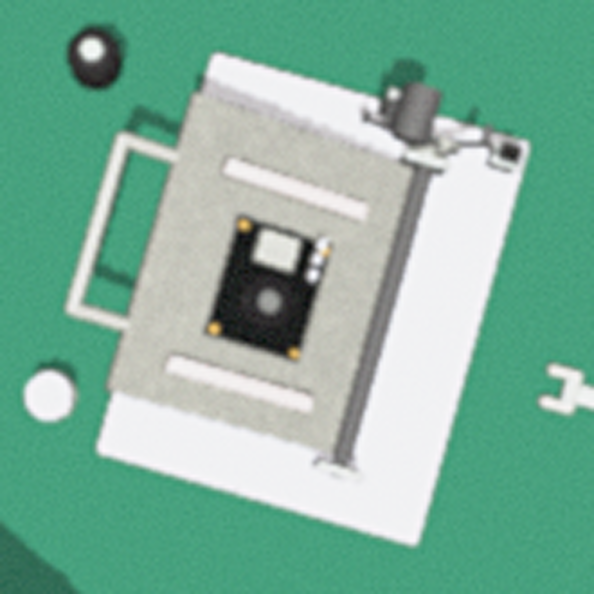

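View pics/scz.png

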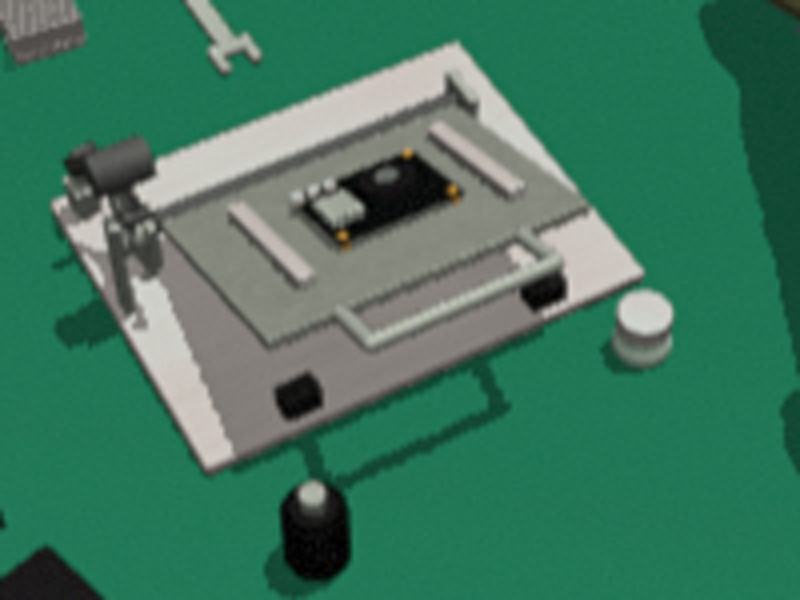

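Run:
```python
from plant import r
from h import *
d=r.snapshot("top");s=r.snapshot("scene")
t=lambda U,V:np.array([(U+.5)/3.6-.5+225,(V+.5)/3.6-.5+135])
c=lambda U,V:np.array([(U+.5)/4-.5+170,(V+.5)/4-.5+140])
P=[onz(d,t(*p),.012) for p in [(213,52),(528,142),(418,546),(98,454)]]
Q=[onz(s,c(*p),.012) for p in [(205,470),(55,203),(457,42),(643,273)]]
for p,q in zip(P,Q): print(p.round(4),q.round(4))
for P_ in(P,Q):
    P_=np.array(P_);o=P_.mean(0);ex=(P_[0]-P_[3]+P_[1]-P_[2]);ey=P_[0]-P_[1]+P_[3]-P_[2]
    print("o",o.round(4),np.linalg.norm(ex)/2,np.linalg.norm(ey)/2,"yaw",np.arctan2(ex[1],ex[0]),np.arctan2(-ey[0],ey[1]))
b1,e1=tri(d,t(124,137),s,c(372,341));b2,e2=tri(d,t(72,309),s,c(557,259))
print("bar",b1,e1,b2,e2)
P=np.array(P);Q=np.array(Q);A=(P+Q)/2;o=A.mean(0);ex=(A[0]-A[3]+A[1]-A[2]);ey=A[0]-A[1]+A[3]-A[2]
yaw=(np.arctan2(ex[1],ex[0])+np.arctan2(-ey[0],ey[1]))/2
x=np.array([np.cos(yaw),np.sin(yaw),0]);y=np.array([-x[1],x[0],0]);o[2]=0
h=o-.115*y+np.array([0,0,.04])
for b in(b1,b2,(b1+b2)/2): print("rel hinge x,y,z",(b-h)@x,(b-h)@y,b[2]-.04,"tilt",np.arctan2(b[2]-.04,(b-h)@y))
print("o",o,"yaw",yaw,"h",h)
# bystanders
print("att",onz(d,t(95,57),.07),"tin",onz(d,t(49,396),.04))
for a in (.36,.57):
  p=h+.26*(np.cos(a)*y+np.array([0,0,np.sin(a)]))
  print(a,[(proj(d,p+k*.07*x)-[225,135])*3.6 for k in(1,-1)],[(proj(s,p+k*.07*x)-[170,140])*4 for k in(1,-1)])
```

```text
[ 0.7522 -0.0286  0.012 ] [ 0.7561 -0.0249  0.012 ]
[ 0.6756 -0.3005  0.012 ] [ 0.6752 -0.2939  0.012 ]
[ 0.3294 -0.2057  0.012 ] [ 0.3335 -0.1991  0.012 ]
[0.4048 0.0671 0.012 ] [0.4122 0.0724 0.012 ]
o [ 0.5405 -0.1169  0.012 ] 0.3596212345124813 0.28278010193103864 yaw -0.2680414428442348 -0.27217278473379314
o [ 0.5443 -0.1114  0.012 ] 0.35594770476445853 0.28178205320205935 yaw -0.2732009550625966 -0.2871429877258146
bar [0.65945791 0.04359248 0.12957079] 0.0031540610765490354 [0.52314649 0.08238947 0.12936542] 0.0006199423556965908
rel hinge x,y,z 0.06982936400885797 0.2986214622218178 0.08957079434187812 tilt 0.29140873095868536
rel hinge x,y,z -0.07189542781910195 0.29892781039225264 0.08936541930900746 tilt 0.2904961320619336
rel hinge x,y,z -0.0010330319051219355 0.2987746363070352 0.08946810682544279 tilt 0.29095225992558693
o [ 0.5423706 -0.1141527  0.       ] yaw -0.27512630439645247 h [ 0.51112873 -0.22482765  0.04      ]
att [0.7360544  0.06999742 0.07      ] tin [0.45403758 0.10718927 0.04      ]
0.36 [array([188.05924865, 155.76232737]), array([138.45224095, 325.19858992])] [array([328.60814043, 280.49422501]), array([510.47589186, 202.60377034])]
0.57 [array([218.35743938, 156.2067594 ]), array([167.08911516, 331.97215118])] [array([307.70257585, 207.671867  ]), array([493.37057463, 130.7064093 ])]
```

The radius comes out at 0.31 m when I put the origin at the plate centre. The text says the plate ends 60 mm nearer the hinge than the bar, so the hinge must lie 57.5 mm from the plate centre. With that, r is about 0.257 m and the tilt about 0.355 rad, which is the middle notch.

```bash
cat >> h.py <<'E'
yaw=-0.2751;X=np.array([np.cos(yaw),np.sin(yaw),0]);Y=np.array([-X[1],X[0],0]);Z=np.array([0,0,1.])
C=np.array([.54237,-.11415,0]);H=C-.0575*Y+.04*Z
def bar(a,rr=.26): return H+rr*(np.cos(a)*Y+np.sin(a)*Z)
def tcp(a,rr=.26): return bar(a,rr)-.011*Z
E
cat > st.py <<'E'
from h import *
from plant import r
s=r.get_state();Rt=R.from_quat(s["eef_rot"]);p=np.array(s["tool_pos"])
g=p+Rt.apply([0,0,-.011])
des=R.from_matrix(np.c_[-X,Y,-Z])
def shift(target): return Rt.inv().apply(np.array(target)-p)*100
def turn(): return (Rt.inv()*des).as_rotvec()
rel=g-H; a=np.arctan2(rel@Z,rel@Y)
def show():
    f=np.array(s["contact_force"])
    print("t",round(s["clock"],2),"p",p.round(4),"grasp rel",(rel@X).round(4),"a",a.round(4),"r",np.hypot(rel@Z,rel@Y).round(4),"F xyz(holder)",(f@X).round(2),(f@Y).round(2),f[2].round(2),"tan",(f@(-np.sin(a)*Y+np.cos(a)*Z)).round(2),"rad",(f@(np.cos(a)*Y+np.sin(a)*Z)).round(2),"open",round(s["opening"],3))
E
python3 - <<'E'
from st import *
show()
print(H,bar(.36),tcp(.355)); b=tcp(.36)
print("turn",turn(),"above",shift([b[0],b[1],.246]))
E
```

```text
t 0.35 p [0.2147 0.5868 0.2465] grasp rel -0.5057 a 0.3262 r 0.6789 F xyz(holder) -0.17 -0.41 -0.27 tan -0.13 rad -0.48 open 1.001
[ 0.52675052 -0.16948789  0.04      ] [0.59285031 0.06469548 0.1315913 ] [0.59297389 0.06513329 0.11937349]
turn [-3.65158280e-04  3.20510663e-05 -7.56349263e-02] above [-53.45030647 -36.04328595   0.06922908]
```

{"fn": "carry_out", "kwargs": {
  "commands": [
    [[0,0,-0.01,-3.3,-2.2,0,6],[0,0,-0.02,-6.7,-4.5,0,4],[0,0,-0.03,-10,-6.7,0,3],[0,0,-0.04,-13.4,-9,0,3],[0,0,-0.05,-16.7,-11.2,0,3],[0,0,-0.06,-20,-13.5,0,3],[0,0,-0.07,-23.4,-15.8,0,3],[0,0,-0.075,-26.7,-18,0,3],[0,0,-0.076,-30,-20.2,0,3],[0,0,-0.076,-33.4,-22.5,0,3]]
  ]
}}

```text
clock: 1.18
tool_pos: [0.452, 0.2595, 0.247]
eef_rot: [0.137, 0.991, 0.0, 0.0]
contact_force: [-0.1, -0.4, -0.5]
opening: 0.341
```

Run:
```python
from st import *
show(); b=tcp(.36)
print("turn",turn(),"above",shift([b[0],b[1],.246]))
```

```text
t 1.18 p [0.452  0.2595 0.247 ] grasp rel -0.1885 a 0.5069 r 0.449 F xyz(holder) 0.01 -0.38 -0.48 tan -0.24 rad -0.56 open 0.341
turn [0.00063331 0.00024525 0.00086669] above [-18.83523972 -14.93447944   0.09179559]
```

{"fn": "carry_out", "kwargs": {
  "commands": [
    [[0,0,0,-3.2,-2.5,0,3],[0,0,0,-6.4,-5,0,3],[0,0,0,-9.6,-7.5,0,3],[0,0,0,-12.8,-10,0,3],[0,0,0,-16,-12.5,0,3],[0,0,0,-18.2,-14.3,0,3],[0,0,0,-19,-15,0,3],[0,0,0,-19,-15,0,3],[0,0,0,-19,-15,0,3]]
  ]
}}

```text
clock: 1.93
tool_pos: [0.5926, 0.0661, 0.2465]
eef_rot: [0.137, 0.991, 0.001, -0.001]
contact_force: [0.1, 0.2, -1.2]
opening: 0.341
```

Run:
```python
from st import *
show(); b=tcp(.36)
print("turn",turn(),"above",shift([b[0],b[1],.246]))
d=r.snapshot("wrist");cv2.imwrite("pics/w1.png",d["pixels"][:,:,::-1])
for q in [bar(.36),bar(.36)+.07*X,bar(.36)-.07*X]: print(proj(d,q))
d=r.snapshot("top");cv2.imwrite("pics/t1.png",cv2.resize(d["pixels"][100:300,200:400,::-1],None,fx=3,fy=3))
```

```text
t 1.93 p [0.5926 0.0661 0.2465] grasp rel -0.0006 a 0.727 r 0.3273 F xyz(holder) 0.06 0.18 -1.22 tan -1.03 rad -0.67 open 0.341
turn [ 0.00098816 -0.00128905  0.00059383] above [-0.06081678 -0.12425483  0.05291178]
[279.31057151 211.08692692]
[279.35550997 281.83096665]
[279.25862921 129.31715169]
```

View pics/w1.png

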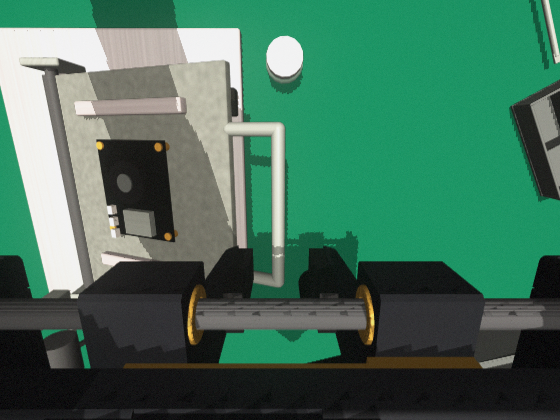

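The bar sits at column 279 in the wrist view, spanning rows 128–283. That matches the prediction and is centred between the fingers, so I'll descend.

{"fn": "carry_out", "kwargs": {
  "commands": [
    [[0,0,0,0,-0.1,2,3],[0,0,0,0,-0.1,5,3],[0,0,0,0,-0.1,7.5,3],[0,0,0,0,-0.1,9.5,3],[0,0,0,0,-0.1,11,3],[0,0,0,0,-0.1,12,3],[0,0,0,0,-0.1,12.7,3],[0,0,0,0,-0.1,12.7,3],[0,0,0,0,-0.1,12.7,3],[0,0,0,0,-0.1,12.7,3]]
  ]
}}

```text
clock: 2.87
tool_pos: [0.5936, 0.0645, 0.1207]
eef_rot: [0.137, 0.991, 0.0, 0.001]
contact_force: [0.9, -0.7, -0.2]
opening: 0.338
```

Run:
```python
from st import *
show(); print(turn())
d=r.snapshot("wrist");cv2.imwrite("pics/w2.png",d["pixels"][:,:,::-1])
```

```text
t 2.87 p [0.5936 0.0645 0.1207] grasp rel 0.0007 a 0.3604 r 0.2601 F xyz(holder) 1.01 -0.42 -0.22 tan -0.06 rad -0.47 open 0.338
[0.00101056 0.00154621 0.00068475]
```

View pics/w2.png

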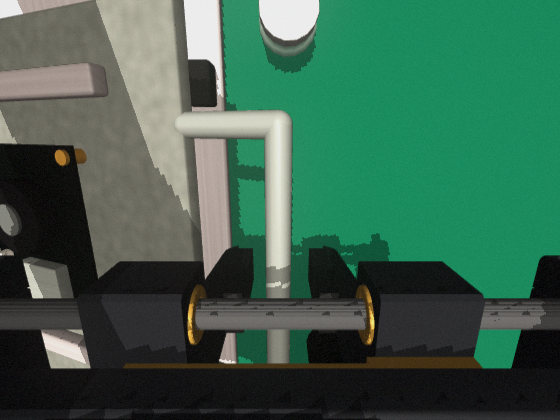

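{"fn": "carry_out", "kwargs": {
  "commands": [
    [[0,0,0,0,0,0,2],[0,0,0,0,0,0,1.2],[0,0,0,0,0,0,0.5],[0,0,0,0,0,0,0.5],[0,0,0,0,0,0,0.5],[0,0,0,0,0,0,0.5]]
  ],
  "force": 20
}}

```text
clock: 3.42
tool_pos: [0.5931, 0.0636, 0.1198]
eef_rot: [0.137, 0.991, -0.0, 0.0]
contact_force: [0.7, -1.4, 0.5]
opening: 0.125
```

Run:
```python
from st import *
show()
# plan arcs
for a2 in (.45,.54,.63,.68,.73): print(a2,((tcp(a2)-tcp(.36))@Y*100).round(2),((tcp(a2)-tcp(.36))@Z*-100).round(2))
```

```text
t 3.42 p [0.5931 0.0636 0.1198] grasp rel 0.0006 a 0.3585 r 0.2588 F xyz(holder) 1.02 -1.16 0.48 tan 0.86 rad -0.92 open 0.125
0.45 -0.92 -2.15
0.54 -2.03 -4.21
0.63 -3.32 -6.16
0.68 -4.12 -7.19
0.73 -4.96 -8.18
```

{"fn": "carry_out", "kwargs": {
  "commands": [
    [[0,0,0,0,-0.1,-0.25,0.5],[0,0,0,0,-0.25,-0.65,0.5],[0,0,0,0,-0.45,-1.1,0.5],[0,0,0,0,-0.7,-1.65,0.5],[0,0,0,0,-0.92,-2.15,0.5],[0,0,0,0,-1.18,-2.68,0.5],[0,0,0,0,-1.46,-3.2,0.5],[0,0,0,0,-1.74,-3.71,0.5],[0,0,0,0,-2.03,-4.21,0.5],[0,0,0,0,-2.03,-4.21,0.5]]
  ]
}}

```text
clock: 4.25
tool_pos: [0.5873, 0.0434, 0.1628]
eef_rot: [0.137, 0.991, -0.0, 0.0]
contact_force: [0.9, -2.2, -4.2]
opening: 0.118
```

Run:
```python
from st import *
show()
for a2 in (.54,.56,.58,.60,.62,.64,.66,.68,.70): print(a2,((tcp(a2)-tcp(.54))@Y*100).round(2),((tcp(a2)-tcp(.54))@Z*-100).round(2))
```

```text
t 4.25 p [0.5873 0.0434 0.1628] grasp rel 0.0005 a 0.5437 r 0.2586 F xyz(holder) 1.46 -1.89 -4.2 tan -2.62 rad -3.79 open 0.118
0.54 0.0 -0.0
0.56 -0.27 -0.44
0.58 -0.55 -0.88
0.6 -0.84 -1.31
0.62 -1.14 -1.74
0.64 -1.45 -2.16
0.66 -1.76 -2.57
0.68 -2.08 -2.98
0.7 -2.41 -3.38
```

{"fn": "carry_out", "kwargs": {
  "commands": [
    [[0,0,0,0,-0.27,-0.44,0.5],[0,0,0,0,-0.55,-0.88,0.5],[0,0,0,0,-0.84,-1.31,0.5],[0,0,0,0,-1.14,-1.74,0.5],[0,0,0,0,-1.45,-2.16,0.5],[0,0,0,0,-1.76,-2.57,0.5],[0,0,0,0,-2.08,-2.98,0.5],[0,0,0,0,-2.25,-3.2,0.5],[0,0,0,0,-2.25,-3.2,0.5],[0,0,0,0,-2.25,-3.2,0.5]]
  ]
}}

```text
clock: 5.08
tool_pos: [0.581, 0.0215, 0.1939]
eef_rot: [0.137, 0.991, -0.001, -0.0]
contact_force: [2.8, -4.9, -6.3]
opening: 0.122
```

```bash
cat > arc.py <<'E'
from st import *
import sys
show()
a0=a;rr=np.hypot(rel@Z,rel@Y)
for k in range(1,11):
    a2=a0+k*float(sys.argv[1])
    e=(tcp(a2,rr)-tcp(a0,rr))*100; print(a2.round(4),(e@Y).round(2),(-e@Z).round(2))
E
python3 arc.py .008
```

```text
t 5.08 p [0.581  0.0215 0.1939] grasp rel 0.0004 a 0.6931 r 0.2581 F xyz(holder) 4.04 -3.97 -6.3 tan -2.31 rad -7.08 open 0.122
0.7011 -0.13 -0.16
0.7091 -0.27 -0.32
0.7171 -0.4 -0.47
0.7251 -0.54 -0.63
0.7331 -0.68 -0.78
0.7411 -0.81 -0.93
0.7491 -0.95 -1.09
0.7571 -1.1 -1.24
0.7651 -1.24 -1.39
0.7731 -1.38 -1.53
```

{"fn": "carry_out", "kwargs": {
  "commands": [
    [[0,0,0,-0.02,-0.2,-0.14,0.5],[0,0,0,-0.05,-0.4,-0.34,0.5],[0,0,0,-0.05,-0.58,-0.53,0.5],[0,0,0,-0.05,-0.76,-0.72,0.5],[0,0,0,-0.05,-0.76,-0.72,0.5],[0,0,0,-0.05,-0.76,-0.72,0.5],[0,0,0,-0.05,-0.76,-0.72,0.5]]
  ]
}}

```text
clock: 5.67
tool_pos: [0.5794, 0.0155, 0.2009]
eef_rot: [0.137, 0.991, 0.0, -0.0]
contact_force: [0.3, -4.0, -6.3]
opening: 0.113
```

```bash
python3 arc.py .008
```

```text
t 5.67 p [0.5794 0.0155 0.2009] grasp rel 0.0004 a 0.7294 r 0.258 F xyz(holder) 1.41 -3.73 -6.29 tan -2.2 rad -6.97 open 0.113
0.7374 -0.14 -0.15
0.7454 -0.28 -0.31
0.7534 -0.42 -0.46
0.7614 -0.56 -0.61
0.7694 -0.7 -0.76
0.7774 -0.85 -0.9
0.7854 -0.99 -1.05
0.7934 -1.14 -1.2
0.8014 -1.29 -1.34
0.8094 -1.44 -1.48
```

{"fn": "carry_out", "kwargs": {
  "commands": [
    [[0,0,0,0,-0.15,0,0.5],[0,0,0,0,-0.24,-0.1,0.5],[0,0,0,0,-0.31,-0.17,0.5],[0,0,0,0,-0.31,-0.17,0.5],[0,0,0,0,-0.31,-0.17,0.5]]
  ]
}}

```text
clock: 6.08
tool_pos: [0.5789, 0.0136, 0.203]
eef_rot: [0.136, 0.991, 0.001, -0.0]
contact_force: [-0.4, 2.7, -1.2]
opening: 0.116
```

```bash
python3 arc.py .004
```

```text
t 6.08 p [0.5789 0.0136 0.203 ] grasp rel 0.0005 a 0.7406 r 0.2579 F xyz(holder) -1.12 2.53 -1.23 tan -2.62 rad 1.04 open 0.116
0.7446 -0.07 -0.08
0.7486 -0.14 -0.15
0.7526 -0.21 -0.23
0.7566 -0.28 -0.3
0.7606 -0.35 -0.38
0.7646 -0.42 -0.45
0.7686 -0.49 -0.53
0.7726 -0.57 -0.6
0.7766 -0.64 -0.67
0.7806 -0.71 -0.75
```

{"fn": "carry_out", "kwargs": {
  "commands": [
    [[0,0,0,0,-0.07,-0.08,0.5],[0,0,0,0,-0.14,-0.15,0.5],[0,0,0,0,-0.21,-0.23,0.5],[0,0,0,0,-0.28,-0.3,0.5],[0,0,0,0,-0.28,-0.3,0.5]]
  ]
}}

```text
clock: 6.5
tool_pos: [0.5781, 0.0106, 0.2061]
eef_rot: [0.137, 0.991, 0.001, 0.0]
contact_force: [-2.5, 3.9, 0.9]
opening: 0.118
```

```bash
python3 arc.py .004 | head -6
```

```text
t 6.5 p [0.5781 0.0106 0.2061] grasp rel 0.0005 a 0.7576 r 0.2578 F xyz(holder) -3.44 3.11 0.87 tan -1.5 rad 2.86 open 0.118
0.7616 -0.07 -0.07
0.7656 -0.14 -0.15
0.7696 -0.21 -0.22
0.7736 -0.29 -0.3
0.7776 -0.36 -0.37
```

{"fn": "carry_out", "kwargs": {
  "commands": [
    [[0,0,0,0.02,-0.05,-0.09,0.5],[0,0,0,0.03,-0.12,-0.17,0.5],[0,0,0,0.03,-0.19,-0.24,0.5],[0,0,0,0.03,-0.26,-0.32,0.5],[0,0,0,0.03,-0.26,-0.32,0.5]]
  ]
}}

```text
clock: 6.92
tool_pos: [0.5773, 0.0076, 0.2093]
eef_rot: [0.137, 0.991, 0.0, 0.0]
contact_force: [-2.7, 3.6, 0.4]
opening: 0.122
```

```bash
python3 arc.py .004 | head -6
```

```text
t 6.92 p [0.5773 0.0076 0.2093] grasp rel 0.0005 a 0.7749 r 0.2577 F xyz(holder) -3.61 2.73 0.4 tan -1.63 rad 2.23 open 0.122
0.7789 -0.07 -0.07
0.7829 -0.14 -0.15
0.7869 -0.22 -0.22
0.7909 -0.29 -0.29
0.7949 -0.36 -0.36
```

{"fn": "carry_out", "kwargs": {
  "commands": [
    [[0,0,0,0.05,-0.06,-0.08,0.5],[0,0,0,0.08,-0.13,-0.15,0.5],[0,0,0,0.08,-0.2,-0.23,0.5],[0,0,0,0.08,-0.27,-0.3,0.5],[0,0,0,0.08,-0.27,-0.3,0.5]]
  ]
}}

```text
clock: 7.33
tool_pos: [0.5764, 0.0046, 0.2123]
eef_rot: [0.137, 0.991, 0.0, 0.001]
contact_force: [0.2, 3.3, -0.5]
opening: 0.119
```

```bash
python3 arc.py .004 | head -6
```

```text
t 7.33 p [0.5764 0.0046 0.2123] grasp rel 0.0005 a 0.7918 r 0.2576 F xyz(holder) -0.69 3.25 -0.47 tan -2.64 rad 1.95 open 0.119
0.7958 -0.07 -0.07
0.7998 -0.15 -0.14
0.8038 -0.22 -0.22
0.8078 -0.3 -0.29
0.8118 -0.37 -0.36
```

{"fn": "carry_out", "kwargs": {
  "commands": [
    [[0,0,0,0,-0.06,-0.08,0.5],[0,0,0,0,-0.14,-0.15,0.5],[0,0,0,0,-0.2,-0.23,0.5],[0,0,0,0,-0.2,-0.23,0.5],[0,0,0,0,-0.2,-0.23,0.5]]
  ]
}}

```text
clock: 7.75
tool_pos: [0.5757, 0.0025, 0.2144]
eef_rot: [0.137, 0.991, -0.0, 0.001]
contact_force: [2.7, 2.0, -0.9]
opening: 0.117
```

```bash
python3 arc.py .004 | head -6
```

```text
t 7.75 p [0.5757 0.0025 0.2144] grasp rel 0.0004 a 0.8035 r 0.2576 F xyz(holder) 2.1 2.66 -0.87 tan -2.52 rad 1.22 open 0.117
0.8075 -0.07 -0.07
0.8115 -0.15 -0.14
0.8155 -0.22 -0.21
0.8195 -0.3 -0.28
0.8235 -0.37 -0.35
```

{"fn": "carry_out", "kwargs": {
  "commands": [
    [[0,0,0,-0.02,-0.07,-0.07,0.5],[0,0,0,-0.03,-0.14,-0.14,0.5],[0,0,0,-0.03,-0.21,-0.21,0.5],[0,0,0,-0.03,-0.28,-0.29,0.5],[0,0,0,-0.03,-0.28,-0.29,0.5]]
  ]
}}

```text
clock: 8.17
tool_pos: [0.5748, -0.0004, 0.2172]
eef_rot: [0.137, 0.991, -0.0, 0.0]
contact_force: [3.4, 1.0, -0.7]
opening: 0.117
```

```bash
python3 arc.py .004 | head -6
```

```text
t 8.17 p [ 5.748e-01 -4.000e-04  2.172e-01] grasp rel 0.0003 a 0.8197 r 0.2575 F xyz(holder) 2.97 1.86 -0.73 tan -1.86 rad 0.74 open 0.117
0.8237 -0.08 -0.07
0.8277 -0.15 -0.14
0.8317 -0.23 -0.21
0.8357 -0.3 -0.28
0.8397 -0.38 -0.35
```

{"fn": "carry_out", "kwargs": {
  "commands": [
    [[0,0,0,-0.02,-0.08,-0.07,0.5],[0,0,0,-0.03,-0.15,-0.14,0.5],[0,0,0,-0.03,-0.22,-0.21,0.5],[0,0,0,-0.03,-0.29,-0.28,0.5],[0,0,0,-0.03,-0.29,-0.28,0.5]]
  ]
}}

```text
clock: 8.58
tool_pos: [0.574, -0.0033, 0.2199]
eef_rot: [0.137, 0.991, -0.0, -0.0]
contact_force: [1.9, -0.1, -2.6]
opening: 0.118
```

```bash
python3 arc.py .004 | head -6
```

```text
t 8.58 p [ 0.574  -0.0033  0.2199] grasp rel 0.0003 a 0.8352 r 0.2574 F xyz(holder) 1.85 0.41 -2.58 tan -2.03 rad -1.64 open 0.118
0.8392 -0.08 -0.07
0.8432 -0.15 -0.14
0.8472 -0.23 -0.21
0.8512 -0.31 -0.27
0.8552 -0.39 -0.34
```

{"fn": "carry_out", "kwargs": {
  "commands": [
    [[0,0,0,-0.02,-0.09,-0.06,0.5],[0,0,0,-0.02,-0.17,-0.12,0.5],[0,0,0,-0.02,-0.25,-0.19,0.5],[0,0,0,-0.02,-0.32,-0.26,0.5],[0,0,0,-0.02,-0.32,-0.26,0.5]]
  ]
}}

```text
clock: 9.0
tool_pos: [0.5732, -0.0061, 0.2224]
eef_rot: [0.137, 0.991, -0.0, -0.0]
contact_force: [2.5, -0.9, -4.1]
opening: 0.114
```

```bash
python3 arc.py .004 | head -6
```

```text
t 9.0 p [ 0.5732 -0.0061  0.2224] grasp rel 0.0003 a 0.8502 r 0.2574 F xyz(holder) 2.68 -0.19 -4.08 tan -2.55 rad -3.19 open 0.114
0.8542 -0.08 -0.07
0.8582 -0.16 -0.14
0.8622 -0.23 -0.2
0.8662 -0.31 -0.27
0.8702 -0.39 -0.34
```

{"fn": "carry_out", "kwargs": {
  "commands": [
    [[0,0,0,-0.02,-0.11,-0.03,0.5],[0,0,0,-0.02,-0.19,-0.1,0.5],[0,0,0,-0.02,-0.26,-0.16,0.5],[0,0,0,-0.02,-0.26,-0.16,0.5],[0,0,0,-0.02,-0.26,-0.16,0.5]]
  ]
}}

```text
clock: 9.42
tool_pos: [0.5727, -0.0081, 0.2242]
eef_rot: [0.137, 0.991, 0.0, -0.0]
contact_force: [0.9, 2.3, -1.1]
opening: 0.112
```

```bash
python3 arc.py .004 | head -6
```

```text
t 9.42 p [ 0.5727 -0.0081  0.2242] grasp rel 0.0004 a 0.8607 r 0.2574 F xyz(holder) 0.23 2.49 -1.07 tan -2.58 rad 0.81 open 0.112
0.8647 -0.08 -0.07
0.8687 -0.16 -0.13
0.8727 -0.24 -0.2
0.8767 -0.31 -0.27
0.8807 -0.39 -0.33
```

{"fn": "carry_out", "kwargs": {
  "commands": [
    [[0,0,0,0,-0.08,-0.07,0.5],[0,0,0,0,-0.16,-0.13,0.5],[0,0,0,0,-0.22,-0.18,0.5],[0,0,0,0,-0.28,-0.23,0.5],[0,0,0,0,-0.28,-0.23,0.5]]
  ]
}}

```text
clock: 9.83
tool_pos: [0.5719, -0.0109, 0.2265]
eef_rot: [0.137, 0.991, 0.0, -0.0]
contact_force: [-0.3, 2.8, -1.1]
opening: 0.111
```

```bash
python3 arc.py .004 | head -6
```

```text
t 9.83 p [ 0.5719 -0.0109  0.2265] grasp rel 0.0004 a 0.8752 r 0.2573 F xyz(holder) -1.03 2.59 -1.07 tan -2.67 rad 0.83 open 0.111
0.8792 -0.08 -0.07
0.8832 -0.16 -0.13
0.8872 -0.24 -0.2
0.8912 -0.32 -0.26
0.8952 -0.4 -0.33
```

{"fn": "carry_out", "kwargs": {
  "commands": [
    [[0,0,0,0,-0.08,-0.07,0.5],[0,0,0,0,-0.16,-0.13,0.5],[0,0,0,0,-0.24,-0.19,0.5],[0,0,0,0,-0.3,-0.24,0.5],[0,0,0,0,-0.3,-0.24,0.5]]
  ]
}}

```text
clock: 10.25
tool_pos: [0.5711, -0.0139, 0.2289]
eef_rot: [0.137, 0.991, 0.0, -0.0]
contact_force: [-1.9, 3.2, -0.4]
opening: 0.112
```

```bash
python3 arc.py .004 | head -6
```

```text
t 10.25 p [ 0.5711 -0.0139  0.2289] grasp rel 0.0004 a 0.8904 r 0.2572 F xyz(holder) -2.74 2.55 -0.39 tan -2.23 rad 1.31 open 0.112
0.8944 -0.08 -0.06
0.8984 -0.16 -0.13
0.9024 -0.24 -0.19
0.9064 -0.32 -0.26
0.9104 -0.4 -0.32
```

{"fn": "carry_out", "kwargs": {
  "commands": [
    [[0,0,0,0.03,-0.08,-0.06,0.5],[0,0,0,0.03,-0.16,-0.13,0.5],[0,0,0,0.03,-0.24,-0.19,0.5],[0,0,0,0.03,-0.3,-0.24,0.5],[0,0,0,0.03,-0.3,-0.24,0.5]]
  ]
}}

```text
clock: 10.67
tool_pos: [0.5703, -0.017, 0.2314]
eef_rot: [0.137, 0.991, -0.0, -0.0]
contact_force: [-0.9, 3.6, 1.1]
opening: 0.119
```

```bash
python3 arc.py .004 | head -6; python3 -c "
from h import *
from plant import r
d=r.snapshot('scene');cv2.imwrite('pics/s3.png',cv2.resize(d['pixels'][120:270,150:350,::-1],None,fx=4,fy=4,interpolation=cv2.INTER_CUBIC))"
```

```text
t 10.67 p [ 0.5703 -0.017   0.2314] grasp rel 0.0004 a 0.906 r 0.2571 F xyz(holder) -1.81 3.27 1.1 tan -1.9 rad 2.88 open 0.119
0.91 -0.08 -0.06
0.914 -0.16 -0.13
0.918 -0.24 -0.19
0.922 -0.33 -0.25
0.926 -0.41 -0.31
```

View pics/s3.png

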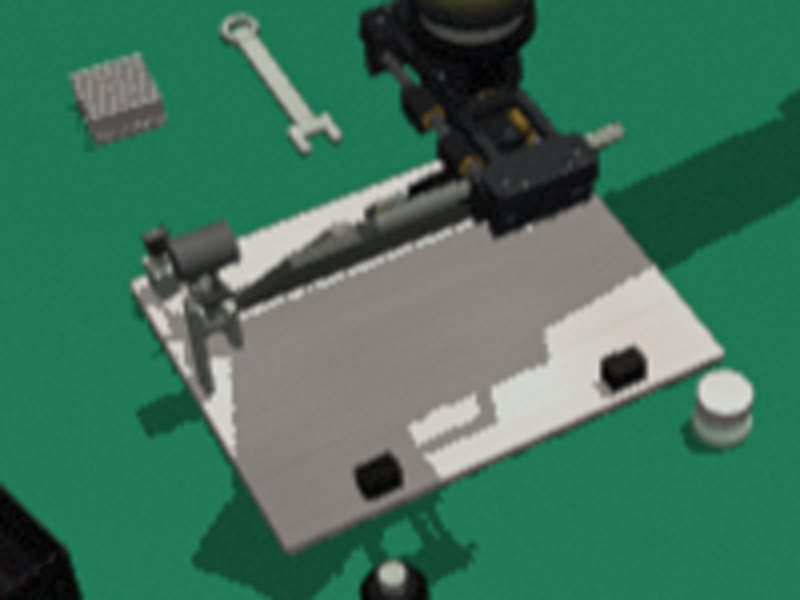

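The board is up in the gripper. The pawl weight at crop px (205,248) hasn't moved since the start, so the pawl hasn't thrown over yet and I'll continue.

{"fn": "carry_out", "kwargs": {
  "commands": [
    [[0,0,0,0.03,-0.06,-0.08,0.5],[0,0,0,0.03,-0.14,-0.15,0.5],[0,0,0,0.03,-0.22,-0.21,0.5],[0,0,0,0.03,-0.28,-0.26,0.5],[0,0,0,0.03,-0.28,-0.26,0.5]]
  ]
}}

```text
clock: 11.13
tool_pos: [0.5693, -0.0201, 0.2338]
eef_rot: [0.137, 0.991, -0.0, 0.0]
contact_force: [-0.1, 0.8, -2.5]
opening: 0.113
```

```bash
python3 arc.py .004 | head -6
```

```text
t 11.13 p [ 0.5693 -0.0201  0.2338] grasp rel 0.0004 a 0.922 r 0.2571 F xyz(holder) -0.28 0.73 -2.45 tan -2.07 rad -1.51 open 0.113
0.926 -0.08 -0.06
0.93 -0.16 -0.12
0.934 -0.25 -0.18
0.938 -0.33 -0.25
0.942 -0.41 -0.31
```

{"fn": "carry_out", "kwargs": {
  "commands": [
    [[0,0,0,0,-0.08,-0.06,0.5],[0,0,0,0,-0.17,-0.11,0.5],[0,0,0,0,-0.26,-0.17,0.5],[0,0,0,0,-0.33,-0.22,0.5],[0,0,0,0,-0.33,-0.22,0.5]]
  ]
}}

```text
clock: 11.55
tool_pos: [0.5684, -0.0231, 0.2361]
eef_rot: [0.137, 0.991, -0.0, 0.0]
contact_force: [1.9, -0.5, -1.7]
opening: 0.11
```

```bash
python3 arc.py .004 | head -6
```

```text
t 11.55 p [ 0.5684 -0.0231  0.2361] grasp rel 0.0004 a 0.937 r 0.257 F xyz(holder) 1.99 0.07 -1.72 tan -1.07 rad -1.35 open 0.11
0.941 -0.08 -0.06
0.945 -0.17 -0.12
0.949 -0.25 -0.18
0.953 -0.33 -0.24
0.957 -0.42 -0.3
```

{"fn": "carry_out", "kwargs": {
  "commands": [
    [[0,0,0,-0.03,-0.09,-0.06,0.5],[0,0,0,-0.03,-0.18,-0.12,0.5],[0,0,0,-0.03,-0.26,-0.17,0.5],[0,0,0,-0.03,-0.3,-0.2,0.5],[0,0,0,-0.03,-0.3,-0.2,0.5]]
  ]
}}

```text
clock: 11.97
tool_pos: [0.5677, -0.0258, 0.238]
eef_rot: [0.137, 0.991, -0.0, -0.0]
contact_force: [0.1, -0.8, -3.2]
opening: 0.116
```

```bash
python3 arc.py .004 | head -6;  python3 -c "
from h import *
from plant import r
d=r.snapshot('scene');cv2.imwrite('pics/s4.png',cv2.resize(d['pixels'][155:230,170:250,::-1],None,fx=5,fy=5,interpolation=cv2.INTER_CUBIC))"
```

```text
t 11.97 p [ 0.5677 -0.0258  0.238 ] grasp rel 0.0004 a 0.9502 r 0.257 F xyz(holder) 0.33 -0.7 -3.16 tan -1.27 rad -2.98 open 0.116
0.9542 -0.08 -0.06
0.9582 -0.17 -0.12
0.9622 -0.25 -0.18
0.9662 -0.34 -0.24
0.9702 -0.42 -0.29
```

View pics/s4.png

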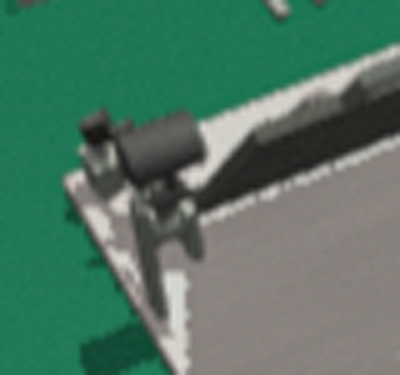

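{"fn": "carry_out", "kwargs": {
  "commands": [
    [[0,0,0,0,-0.11,-0.03,0.5],[0,0,0,0,-0.2,-0.09,0.5],[0,0,0,0,-0.28,-0.15,0.5],[0,0,0,0,-0.34,-0.19,0.5],[0,0,0,0,-0.34,-0.19,0.5]]
  ]
}}

```text
clock: 12.43
tool_pos: [0.5669, -0.0287, 0.2401]
eef_rot: [0.137, 0.991, 0.0, -0.0]
contact_force: [-0.8, 1.4, -1.8]
opening: 0.11
```

```bash
python3 arc.py .004 | head -6
```

```text
t 12.43 p [ 0.5669 -0.0287  0.2401] grasp rel 0.0004 a 0.9646 r 0.2569 F xyz(holder) -1.11 1.1 -1.75 tan -1.9 rad -0.82 open 0.11
0.9686 -0.08 -0.06
0.9726 -0.17 -0.12
0.9766 -0.25 -0.17
0.9806 -0.34 -0.23
0.9846 -0.43 -0.29
```

{"fn": "carry_out", "kwargs": {
  "commands": [
    [[0,0,0,0,-0.09,-0.05,0.5],[0,0,0,0,-0.18,-0.1,0.5],[0,0,0,0,-0.26,-0.16,0.5],[0,0,0,0,-0.31,-0.19,0.5],[0,0,0,0,-0.31,-0.19,0.5]]
  ]
}}

```text
clock: 12.85
tool_pos: [0.5661, -0.0315, 0.2419]
eef_rot: [0.137, 0.991, 0.0, -0.0]
contact_force: [-0.1, 2.6, -1.5]
opening: 0.108
```

```bash
python3 arc.py .004 | head -6
```

```text
t 12.85 p [ 0.5661 -0.0315  0.2419] grasp rel 0.0004 a 0.9779 r 0.2567 F xyz(holder) -0.8 2.44 -1.52 tan -2.88 rad 0.1 open 0.108
0.9819 -0.09 -0.06
0.9859 -0.17 -0.11
0.9899 -0.26 -0.17
0.9939 -0.34 -0.23
0.9979 -0.43 -0.28
```

```bash
python3 -c "
from st import *
d=r.snapshot('scene');cv2.imwrite('pics/s5.png',cv2.resize(d['pixels'][155:230,170:250,::-1],None,fx=5,fy=5,interpolation=cv2.INTER_CUBIC))
show()"
```

```text
t 12.85 p [ 0.5661 -0.0315  0.2419] grasp rel 0.0004 a 0.9779 r 0.2567 F xyz(holder) -0.8 2.44 -1.52 tan -2.88 rad 0.1 open 0.108
```

View pics/s5.png

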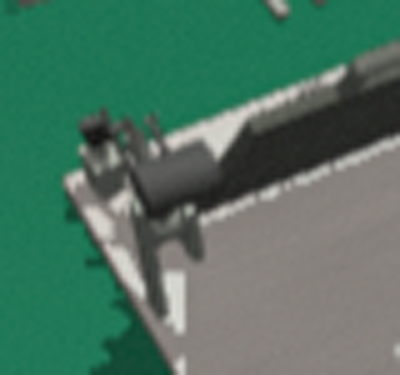

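The pawl has thrown over: its weight moved from crop px (160,148) to (175,178). Now small steps to feel the buffer.

{"fn": "carry_out", "kwargs": {
  "commands": [
    [[0,0,0,0,-0.06,-0.03,0.5],[0,0,0,0,-0.11,-0.07,0.5],[0,0,0,0,-0.17,-0.11,0.5],[0,0,0,0,-0.17,-0.11,0.5],[0,0,0,0,-0.17,-0.11,0.5],[0,0,0,0,-0.17,-0.11,0.5]]
  ]
}}

```text
clock: 13.4
tool_pos: [0.5657, -0.033, 0.243]
eef_rot: [0.137, 0.991, 0.0, 0.0]
contact_force: [-0.5, 3.9, -0.6]
opening: 0.116
```

```bash
python3 arc.py .004 | head -6
```

```text
t 13.4 p [ 0.5657 -0.033   0.243 ] grasp rel 0.0004 a 0.9851 r 0.2568 F xyz(holder) -1.5 3.61 -0.59 tan -3.33 rad 1.51 open 0.116
0.9891 -0.09 -0.06
0.9931 -0.17 -0.11
0.9971 -0.26 -0.17
1.0011 -0.34 -0.22
1.0051 -0.43 -0.28
```

{"fn": "carry_out", "kwargs": {
  "commands": [
    [[0,0,0,0,-0.06,-0.04,0.5],[0,0,0,0,-0.11,-0.08,0.5],[0,0,0,0,-0.16,-0.12,0.5],[0,0,0,0,-0.16,-0.12,0.5],[0,0,0,0,-0.16,-0.12,0.5],[0,0,0,0,-0.16,-0.12,0.5]]
  ]
}}

```text
clock: 13.9
tool_pos: [0.5652, -0.0347, 0.2441]
eef_rot: [0.137, 0.991, 0.0, -0.0]
contact_force: [-0.4, 4.4, -1.8]
opening: 0.112
```

```bash
python3 arc.py -.025
```

```text
t 13.9 p [ 0.5652 -0.0347  0.2441] grasp rel 0.0004 a 0.9934 r 0.2567 F xyz(holder) -1.62 4.09 -1.78 tan -4.4 rad 0.74 open 0.112
0.9684 0.53 0.36
0.9434 1.06 0.73
0.9184 1.57 1.11
0.8934 2.08 1.51
0.8684 2.57 1.91
0.8434 3.06 2.34
0.8184 3.53 2.77
0.7934 3.99 3.21
0.7684 4.45 3.67
0.7434 4.89 4.14
```

{"fn": "carry_out", "kwargs": {
  "commands": [
    [[0,0,0,0,-0.05,-0.03,0.5],[0,0,0,0,-0.09,-0.06,0.5],[0,0,0,0,-0.13,-0.09,0.5],[0,0,0,0,-0.13,-0.09,0.5],[0,0,0,0,-0.13,-0.09,0.5],[0,0,0,0,-0.13,-0.09,0.5]]
  ]
}}

```text
clock: 14.4
tool_pos: [0.5648, -0.0359, 0.2449]
eef_rot: [0.137, 0.991, 0.0, -0.0]
contact_force: [0.1, 5.4, -3.5]
opening: 0.109
```

```bash
python3 arc.py -.025
```

```text
t 14.4 p [ 0.5648 -0.0359  0.2449] grasp rel 0.0003 a 0.9991 r 0.2567 F xyz(holder) -1.4 5.26 -3.47 tan -6.3 rad -0.07 open 0.109
0.9741 0.54 0.35
0.9491 1.06 0.72
0.9241 1.58 1.1
0.8991 2.09 1.49
0.8741 2.58 1.9
0.8491 3.07 2.32
0.8241 3.55 2.75
0.7991 4.01 3.19
0.7741 4.47 3.64
0.7491 4.91 4.11
```

Tangential resistance has risen from −1.9 to −6.3 N, so the board is clearly on the buffer, at about 5 mm at the bar. Next I'll refine the arc from the recorded radii and lower.

```bash
python3 - <<'E'
from h import *
D=np.array([(.3585,.2588),(.5437,.2586),(.6931,.2581),(.7406,.2579),(.7749,.2577),(.8197,.2575),(.8607,.2574),(.906,.2571),(.95,.2570),(.9851,.2568),(.9991,.2567)])
M=np.c_[np.ones(len(D)),np.cos(D[:,0]),np.sin(D[:,0])]
s=np.linalg.lstsq(M,D[:,1],rcond=None)[0];print(s,(M@s-D[:,1]).round(5))
# fixed r0=.26
s2=np.linalg.lstsq(M[:,1:],D[:,1]-.26,rcond=None)[0];print(s2,(M[:,1:]@s2-D[:,1]+.26).round(5))
H2=H+s2[0]*Y+s2[1]*Z;print(H2)
open('h.py','a').write(f"\nH=H+({s2[0]})*Y+({s2[1]})*Z\n")
E
python3 arc.py -.02
```

```text
[0.25125436 0.00748321 0.00165119] [ 4.e-05 -9.e-05 -3.e-05 -1.e-05  6.e-05  7.e-05 -2.e-05  7.e-05 -5.e-05
 -3.e-05 -1.e-05]
[ 0.00064176 -0.00408975] [ 3.7e-04 -1.7e-04 -2.2e-04 -1.9e-04 -1.0e-04 -5.0e-05 -8.0e-05  8.0e-05
  5.0e-05  1.5e-04  2.1e-04]
[ 0.52692485 -0.16887026  0.03591025]
t 14.4 p [ 0.5648 -0.0359  0.2449] grasp rel 0.0003 a 1.0097 r 0.2598 F xyz(holder) -1.4 5.26 -3.47 tan -6.3 rad -0.14 open 0.109
0.9897 0.44 0.28
0.9697 0.87 0.57
0.9497 1.29 0.87
0.9297 1.71 1.18
0.9097 2.13 1.49
0.8897 2.53 1.81
0.8697 2.93 2.14
0.8497 3.33 2.48
0.8297 3.71 2.83
0.8097 4.09 3.19
```

{"fn": "carry_out", "kwargs": {
  "commands": [
    [[0,0,0,0,0.15,0.1,0.5],[0,0,0,0,0.44,0.28,0.5],[0,0,0,0,0.87,0.57,0.5],[0,0,0,0,1.29,0.87,0.5],[0,0,0,0,1.71,1.18,0.5],[0,0,0,0,2.13,1.49,0.5],[0,0,0,0,2.53,1.81,0.5],[0,0,0,0,2.93,2.14,0.5],[0,0,0,0,2.93,2.14,0.5]]
  ]
}}

```text
clock: 15.15
tool_pos: [0.5729, -0.0078, 0.2226]
eef_rot: [0.137, 0.991, -0.0, -0.0]
contact_force: [-0.9, 1.1, -1.6]
opening: 0.11
```

```bash
python3 arc.py -.02;python3 -c "
from st import *
d=r.snapshot('scene');cv2.imwrite('pics/s6.png',cv2.resize(d['pixels'][155:230,170:250,::-1],None,fx=5,fy=5,interpolation=cv2.INTER_CUBIC))"
```

```text
t 15.15 p [ 0.5729 -0.0078  0.2226] grasp rel 0.0005 a 0.8679 r 0.2591 F xyz(holder) -1.22 0.84 -1.62 tan -1.69 rad -0.69 open 0.11
0.8479 0.39 0.34
0.8279 0.78 0.69
0.8079 1.16 1.04
0.7879 1.53 1.4
0.7679 1.89 1.77
0.7479 2.25 2.15
0.7279 2.59 2.53
0.7079 2.94 2.92
0.6879 3.27 3.32
0.6679 3.59 3.72
```

View pics/s6.png

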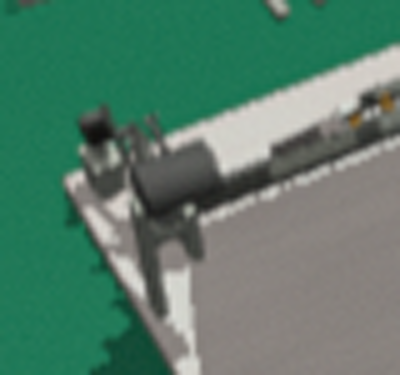

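The pawl stays thrown out, with its weight at (175,178), so I'll continue down.

{"fn": "carry_out", "kwargs": {
  "commands": [
    [[0,0,0,0,0.39,0.34,0.5],[0,0,0,0,0.78,0.69,0.5],[0,0,0,0,1.16,1.04,0.5],[0,0,0,0,1.53,1.4,0.5],[0,0,0,0,1.89,1.77,0.5],[0,0,0,0,2.25,2.15,0.5],[0,0,0,0,2.59,2.53,0.5],[0,0,0,0,2.94,2.92,0.5],[0,0,0,0,2.94,2.92,0.5]]
  ]
}}

```text
clock: 15.95
tool_pos: [0.5806, 0.0197, 0.1932]
eef_rot: [0.137, 0.991, -0.001, -0.001]
contact_force: [0.1, -4.7, -5.3]
opening: 0.112
```

```bash
python3 arc.py -.02
```

```text
t 15.95 p [0.5806 0.0197 0.1932] grasp rel 0.0005 a 0.7092 r 0.2584 F xyz(holder) 1.4 -4.52 -5.3 tan -1.08 rad -6.88 open 0.112
0.6892 0.33 0.4
0.6692 0.66 0.8
0.6492 0.97 1.21
0.6292 1.28 1.62
0.6092 1.58 2.04
0.5892 1.87 2.47
0.5692 2.16 2.9
0.5492 2.43 3.34
0.5292 2.7 3.78
0.5092 2.95 4.23
```

{"fn": "carry_out", "kwargs": {
  "commands": [
    [[0,0,0,0,0.25,0.46,0.5],[0,0,0,0,0.58,0.86,0.5],[0,0,0,0,0.89,1.27,0.5],[0,0,0,0,1.2,1.68,0.5],[0,0,0,0,1.5,2.1,0.5],[0,0,0,0,1.79,2.53,0.5],[0,0,0,0,1.79,2.53,0.5]]
  ]
}}

```text
clock: 16.53
tool_pos: [0.5857, 0.0375, 0.168]
eef_rot: [0.137, 0.991, -0.0, -0.0]
contact_force: [-1.1, -5.5, -4.8]
opening: 0.105
```

```bash
python3 arc.py -.02
```

```text
t 16.53 p [0.5857 0.0375 0.168 ] grasp rel 0.0005 a 0.5882 r 0.2579 F xyz(holder) 0.4 -5.58 -4.77 tan -0.88 rad -7.29 open 0.105
0.5682 0.28 0.43
0.5482 0.56 0.87
0.5282 0.82 1.31
0.5082 1.07 1.76
0.4882 1.32 2.21
0.4682 1.56 2.67
0.4482 1.79 3.13
0.4282 2.01 3.6
0.4082 2.22 4.07
0.3882 2.42 4.55
```

{"fn": "carry_out", "kwargs": {
  "commands": [
    [[0,0,0,0,0.13,0.5,0.5],[0,0,0,0,0.41,0.94,0.5],[0,0,0,0,0.67,1.38,0.5],[0,0,0,0,0.92,1.83,0.5],[0,0,0,0,1.17,2.28,0.5],[0,0,0,0,1.4,2.74,0.5],[0,0,0,0,1.62,3.2,0.5],[0,0,0,0,1.62,3.2,0.5]]
  ]
}}

```text
clock: 17.2
tool_pos: [0.5905, 0.0543, 0.1364]
eef_rot: [0.136, 0.991, 0.001, 0.0]
contact_force: [-0.5, -1.2, -1.6]
opening: 0.102
```

```bash
python3 arc.py -.02
```

```text
t 17.2 p [0.5905 0.0543 0.1364] grasp rel 0.0006 a 0.4478 r 0.2574 F xyz(holder) -0.15 -1.29 -1.56 tan -0.84 rad -1.84 open 0.102
0.4278 0.22 0.47
0.4078 0.43 0.94
0.3878 0.63 1.41
0.3678 0.82 1.89
0.3478 1.0 2.37
0.3278 1.17 2.86
0.3078 1.33 3.35
0.2878 1.48 3.84
0.2678 1.62 4.33
0.2478 1.75 4.83
```

Run:
```python
from st import *
d=r.snapshot("wrist");cv2.imwrite("pics/w4.png",d["pixels"][:,:,::-1])
d=r.snapshot("scene");cv2.imwrite("pics/s7.png",cv2.resize(d['pixels'][110:270,160:360,::-1],None,fx=3.7,fy=3.7,interpolation=cv2.INTER_CUBIC))
show()
```

```text
t 17.2 p [0.5905 0.0543 0.1364] grasp rel 0.0006 a 0.4478 r 0.2574 F xyz(holder) -0.15 -1.29 -1.56 tan -0.84 rad -1.84 open 0.102
```

View pics/w4.png

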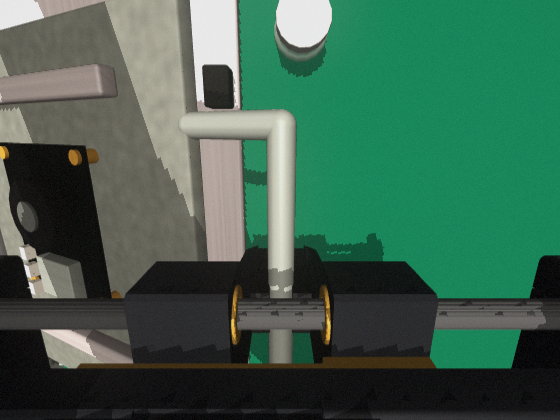

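View pics/s7.png

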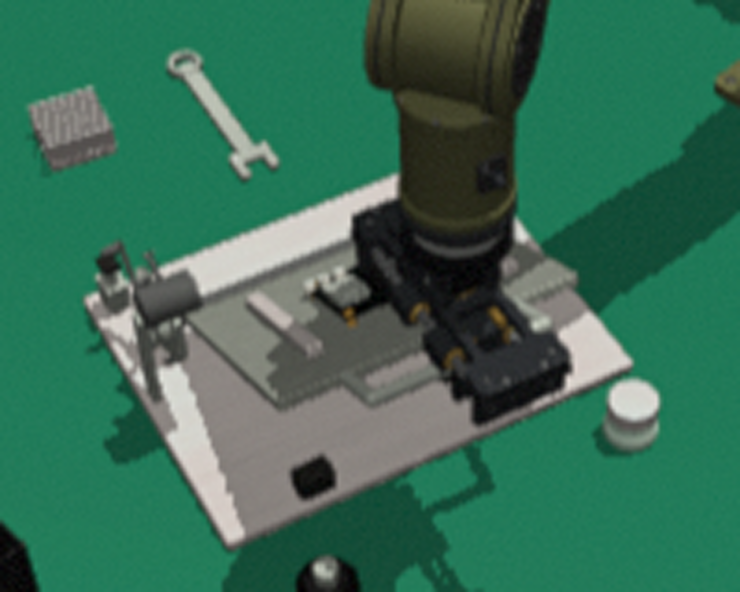

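The bar is still held properly, and the pawl is out with the weight at (168,298). Continuing down.

{"fn": "carry_out", "kwargs": {
  "commands": [
    [[0,0,0,0,0.2,0.48,0.5],[0,0,0,0,0.4,0.95,0.5],[0,0,0,0,0.59,1.42,0.5],[0,0,0,0,0.77,1.9,0.5],[0,0,0,0,0.94,2.38,0.5],[0,0,0,0,1.1,2.87,0.5],[0,0,0,0,1.25,3.36,0.5],[0,0,0,0,1.38,3.85,0.5],[0,0,0,0,1.38,3.85,0.5]]
  ]
}}

```text
clock: 18.05
tool_pos: [0.5945, 0.0683, 0.0978]
eef_rot: [0.136, 0.991, 0.001, 0.001]
contact_force: [1.7, 4.6, -0.4]
opening: 0.101
```

```bash
python3 arc.py -.02
```

```text
t 18.05 p [0.5945 0.0683 0.0978] grasp rel 0.0006 a 0.2875 r 0.2572 F xyz(holder) 0.41 4.88 -0.41 tan -1.78 rad 4.57 open 0.101
0.2675 0.14 0.49
0.2475 0.27 0.99
0.2275 0.39 1.49
0.2075 0.5 1.99
0.1875 0.6 2.5
0.1675 0.7 3.0
0.1475 0.78 3.51
0.1275 0.85 4.02
0.1075 0.91 4.53
0.0875 0.96 5.04
```

{"fn": "carry_out", "kwargs": {
  "commands": [
    [[0,0,0,0,0.18,0.48,0.5],[0,0,0,0,0.32,0.97,0.5],[0,0,0,0,0.44,1.47,0.5],[0,0,0,0,0.55,1.97,0.5],[0,0,0,0,0.65,2.48,0.5],[0,0,0,0,0.75,2.98,0.5],[0,0,0,0,0.83,3.49,0.5],[0,0,0,0,0.83,3.49,0.5]]
  ]
}}

```text
clock: 18.72
tool_pos: [0.5967, 0.0759, 0.0627]
eef_rot: [0.136, 0.991, 0.001, 0.0]
contact_force: [1.3, 5.6, -0.7]
opening: 0.099
```

```bash
python3 arc.py -.02
```

```text
t 18.72 p [0.5967 0.0759 0.0627] grasp rel 0.0006 a 0.1474 r 0.2573 F xyz(holder) -0.24 5.71 -0.66 tan -1.49 rad 5.55 open 0.099
0.1274 0.07 0.51
0.1074 0.13 1.02
0.0874 0.18 1.53
0.0674 0.22 2.05
0.0474 0.25 2.56
0.0274 0.27 3.07
0.0074 0.28 3.59
-0.0126 0.28 4.1
-0.0326 0.27 4.62
-0.0526 0.24 5.13
```

{"fn": "carry_out", "kwargs": {
  "commands": [
    [[0,0,0,0,0.1,0.4,0.5],[0,0,0,0,0.17,0.8,0.5],[0,0,0,0,0.21,1.2,0.5],[0,0,0,0,0.25,1.6,0.5],[0,0,0,0,0.27,2.0,0.5],[0,0,0,0,0.28,2.2,0.5],[0,0,0,0,0.28,2.2,0.5],[0,0,0,0,0.28,2.2,0.5]]
  ]
}}

```text
clock: 19.38
tool_pos: [0.5974, 0.0783, 0.0412]
eef_rot: [0.137, 0.991, 0.001, 0.0]
contact_force: [1.8, 5.7, -2.0]
opening: 0.097
```

```bash
python3 arc.py -.01
```

```text
t 19.38 p [0.5974 0.0783 0.0412] grasp rel 0.0006 a 0.0631 r 0.2575 F xyz(holder) 0.2 5.96 -1.97 tan -2.35 rad 5.82 open 0.097
0.0531 0.01 0.26
0.0431 0.03 0.51
0.0331 0.04 0.77
0.0231 0.04 1.03
0.0131 0.05 1.29
0.0031 0.05 1.54
-0.0069 0.05 1.8
-0.0169 0.05 2.06
-0.0269 0.04 2.32
-0.0369 0.03 2.57
```

{"fn": "carry_out", "kwargs": {
  "commands": [
    [[0,0,0,0,0.06,0.2,0.5],[0,0,0,0,0.09,0.4,0.5],[0,0,0,0,0.1,0.6,0.5],[0,0,0,0,0.1,0.8,0.5],[0,0,0,0,0.1,1.0,0.5],[0,0,0,0,0.1,1.0,0.5]]
  ]
}}

```text
clock: 19.88
tool_pos: [0.5975, 0.0789, 0.031]
eef_rot: [0.137, 0.991, 0.001, 0.0]
contact_force: [1.8, 5.8, -2.5]
opening: 0.095
```

```bash
python3 arc.py -.01;python3 -c "
from st import *
d=r.snapshot('scene');cv2.imwrite('pics/s8.png',cv2.resize(d['pixels'][130:270,170:340,::-1],None,fx=4,fy=4,interpolation=cv2.INTER_CUBIC))"
```

```text
t 19.88 p [0.5975 0.0789 0.031 ] grasp rel 0.0007 a 0.0236 r 0.2577 F xyz(holder) 0.2 6.04 -2.51 tan -2.65 rad 5.98 open 0.095
0.0136 0.0 0.26
0.0036 0.01 0.52
-0.0064 0.01 0.77
-0.0164 0.0 1.03
-0.0264 -0.0 1.29
-0.0364 -0.01 1.55
-0.0464 -0.02 1.8
-0.0564 -0.03 2.06
-0.0664 -0.05 2.32
-0.0764 -0.07 2.57
```

View pics/s8.png

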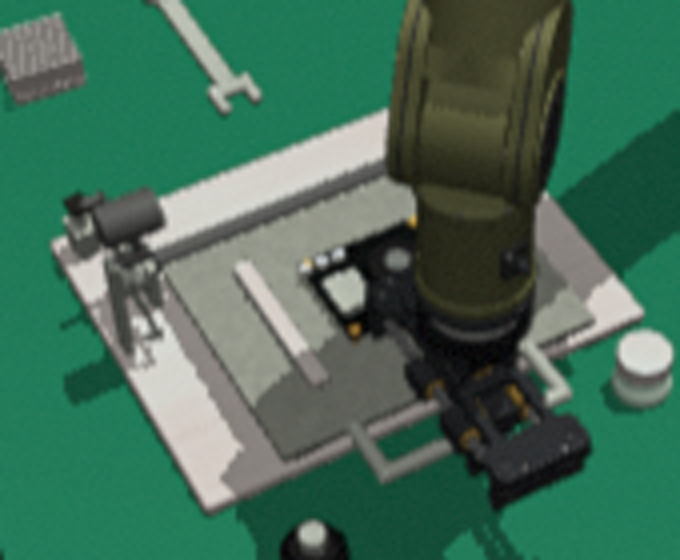

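The pawl has tipped back in, with the weight at crop (130,215). I'll keep lowering gently until the board touches its bed.

{"fn": "carry_out", "kwargs": {
  "commands": [
    [[0,0,0,0,0.03,0.1,0.5],[0,0,0,0,0.05,0.2,0.5],[0,0,0,0,0.05,0.3,0.5],[0,0,0,0,0.05,0.4,0.5],[0,0,0,0,0.05,0.4,0.5]]
  ]
}}

```text
clock: 20.35
tool_pos: [0.5976, 0.079, 0.0272]
eef_rot: [0.137, 0.991, 0.0, 0.0]
contact_force: [1.6, 5.5, -2.4]
opening: 0.096
```

```bash
python3 arc.py -.01|head -1
```

```text
t 20.35 p [0.5976 0.079  0.0272] grasp rel 0.0006 a 0.0089 r 0.2577 F xyz(holder) 0.08 5.77 -2.42 tan -2.47 rad 5.75 open 0.096
```

{"fn": "carry_out", "kwargs": {
  "commands": [
    [[0,0,0,0,0.03,0.07,0.5],[0,0,0,0,0.04,0.14,0.5],[0,0,0,0,0.04,0.2,0.5],[0,0,0,0,0.04,0.25,0.5],[0,0,0,0,0.04,0.25,0.5]]
  ]
}}

```text
clock: 20.77
tool_pos: [0.5976, 0.079, 0.025]
eef_rot: [0.137, 0.991, 0.0, 0.0]
contact_force: [1.4, 3.8, -2.0]
opening: 0.097
```

```bash
python3 arc.py -.01|head -1
```

```text
t 20.77 p [0.5976 0.079  0.025 ] grasp rel 0.0006 a 0.0002 r 0.2577 F xyz(holder) 0.32 4.08 -2.05 tan -2.05 rad 4.08 open 0.097
```

{"fn": "carry_out", "kwargs": {
  "commands": [
    [[0,0,0,0,0.01,0.07,0.5],[0,0,0,0,0.02,0.14,0.5],[0,0,0,0,0.02,0.2,0.5],[0,0,0,0,0.02,0.2,0.5]]
  ]
}}

```text
clock: 21.1
tool_pos: [0.5976, 0.0791, 0.0231]
eef_rot: [0.137, 0.991, 0.0, 0.0]
contact_force: [2.5, 4.8, -1.9]
opening: 0.098
```

```bash
python3 arc.py -.01|head -1
```

```text
t 21.1 p [0.5976 0.0791 0.0231] grasp rel 0.0007 a -0.0071 r 0.2578 F xyz(holder) 1.06 5.33 -1.95 tan -1.91 rad 5.34 open 0.098
```

{"fn": "carry_out", "kwargs": {
  "commands": [
    [[0,0,0,0,0,0.07,0.5],[0,0,0,0,0,0.14,0.5],[0,0,0,0,0,0.2,0.5],[0,0,0,0,0,0.2,0.5]]
  ]
}}

```text
clock: 21.43
tool_pos: [0.5975, 0.0791, 0.0211]
eef_rot: [0.137, 0.991, 0.0, 0.0]
contact_force: [1.4, 4.7, -2.2]
opening: 0.097
```

```bash
python3 arc.py -.01|head -1; python3 -c "
from st import *
d=r.snapshot('wrist');cv2.imwrite('pics/w5.png',d['pixels'][:,:,::-1])"
```

```text
t 21.43 p [0.5975 0.0791 0.0211] grasp rel 0.0006 a -0.0148 r 0.2578 F xyz(holder) 0.1 4.92 -2.15 tan -2.08 rad 4.95 open 0.097
```

View pics/w5.png

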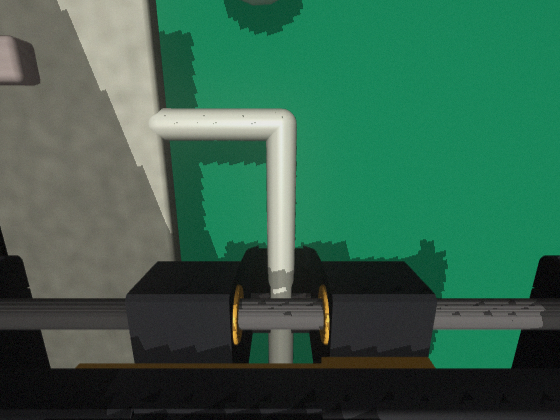

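Run:
```python
from st import *
d=r.snapshot('wrist')
print(d['xyz'],p, s['clock'])
c=bar(0);c=np.array([c[0],c[1],0])
for z in (.034,.038,.04,.042,.046,.05):
    q=c+z*Z
    print(z,proj(d,q-.07*X),proj(d,q-.076*X))
im=cv2.imread('pics/w5.png'); g=cv2.cvtColor(im,cv2.COLOR_BGR2HSV)
print("bar col 281 rows sat",[(i,g[i,281,1]) for i in range(100,120,1)])
print("row 200",[(i,int(g[200,i,1])) for i in range(262,302,2)])
im2=cv2.imread('pics/w2.png'); g=cv2.cvtColor(im2,cv2.COLOR_BGR2HSV)
print("w2 rows",[(i,int(g[i,279,1])) for i in range(100,120,1)])
print("w2 row 200",[(i,int(g[200,i,1])) for i in range(262,302,2)])
dz=np.array([0,0,.1207-p[2]]); D=dict(d);D['xyz']=d['xyz']+dz
for z in (.126,.130,.134):
    q=c+z*Z; print('w2',z,proj(D,q-.07*X),proj(D,q-.076*X))
```

```text
[0.53117257 0.09755307 0.15841314] [0.59755087 0.07909831 0.0211456 ] 21.4833
0.034 [286.59750529 125.30757432] [286.68381663 109.66194827]
0.038 [286.79825433 125.16096634] [286.8903621  108.98392739]
0.04 [286.90373576 125.08393275] [286.99896579 108.62741718]
0.042 [287.01285676 125.00424117] [287.11137234 108.25842342]
0.046 [287.24279783 124.83631412] [287.348422   107.48026734]
0.05 [287.48978298 124.65593969] [287.60332284 106.64351165]
bar col 281 rows sat [(100, np.uint8(188)), (101, np.uint8(187)), (102, np.uint8(186)), (103, np.uint8(189)), (104, np.uint8(191)), (105, np.uint8(194)), (106, np.uint8(195)), (107, np.uint8(193)), (108, np.uint8(89)), (109, np.uint8(31)), (110, np.uint8(24)), (111, np.uint8(24)), (112, np.uint8(22)), (113, np.uint8(20)), (114, np.uint8(21)), (115, np.uint8(21)), (116, np.uint8(22)), (117, np.uint8(22)), (118, np.uint8(20)), (119, np.uint8(18))]
row 200 [(262, 194), (264, 196), (266, 159), (268, 26), (270, 20), (272, 23), (274, 21), (276, 23), (278, 21), (280, 19), (282, 23), (284, 21), (286, 24), (288, 21), (290, 26), (292, 22), (294, 24), (296, 187), (298, 185), (300, 186)]
w2 rows [(100, 198), (101, 192), (102, 193), (103, 196), (104, 186), (105, 196), (106, 189), (107, 184), (108, 185), (109, 144), (110, 26), (111, 22), (112, 20), (113, 21), (114, 20), (115, 24), (116, 21), (117, 21), (118, 17), (119, 17)]
w2 row 200 [(262, 185), (264, 169), (266, 29), (268, 22), (270, 22), (272, 22), (274, 20), (276, 18), (278, 17), (280, 18), (282, 19), (284, 20), (286, 24), (288, 21), (290, 26), (292, 186), (294, 188), (296, 194), (298, 189), (300, 189)]
w2 0.126 [286.25168814 125.56012623] [286.32846178 110.8284614 ]
w2 0.13 [286.42969039 125.43013033] [286.51130271 110.22825473]
w2 0.134 [286.61922483 125.29171244] [286.70615408 109.58862175]
```

{"fn": "carry_out", "kwargs": {
  "commands": [
    [[0,0,0,0,0,0.07,0.5],[0,0,0,0,0,0.14,0.5],[0,0,0,0,0,0.2,0.5],[0,0,0,0,0,0.2,0.5]]
  ]
}}

```text
clock: 21.87
tool_pos: [0.5976, 0.0791, 0.0207]
eef_rot: [0.137, 0.991, -0.0, 0.0]
contact_force: [-0.5, 3.8, 9.8]
opening: 0.096
```

```bash
python3 arc.py -.01|head -1
```

```text
t 21.87 p [0.5976 0.0791 0.0207] grasp rel 0.0006 a -0.0164 r 0.2579 F xyz(holder) -1.48 3.51 9.83 tan 9.89 rad 3.35 open 0.096
```

That is the bed: +9.8 N upward, so the board is flat. Now I'll raise it past the lowest notch to about 0.2 rad.

{"fn": "carry_out", "kwargs": {
  "commands": [
    [[0,0,0,0,0,-0.2,0.5],[0,0,0,0,-0.02,-0.6,0.5],[0,0,0,0,-0.04,-1.1,0.5],[0,0,0,0,-0.09,-1.7,0.5],[0,0,0,0,-0.14,-2.3,0.5],[0,0,0,0,-0.2,-2.9,0.5],[0,0,0,0,-0.28,-3.5,0.5],[0,0,0,0,-0.37,-4.1,0.5],[0,0,0,0,-0.47,-4.7,0.5],[0,0,0,0,-0.52,-5.0,0.5]]
  ]
}}

```text
clock: 22.7
tool_pos: [0.5963, 0.0748, 0.0697]
eef_rot: [0.137, 0.991, 0.001, 0.0]
contact_force: [2.6, 4.0, -2.8]
opening: 0.096
```

```bash
python3 arc.py -.01|head -1
```

```text
t 22.7 p [0.5963 0.0748 0.0697] grasp rel 0.0005 a 0.175 r 0.2572 F xyz(holder) 1.37 4.55 -2.82 tan -3.57 rad 3.99 open 0.096
```

{"fn": "carry_out", "kwargs": {
  "commands": [
    [[0,0,0,0,0,-0.1,0.5],[0,0,0,0,0.03,0.15,0.5],[0,0,0,0,0.06,0.35,0.5],[0,0,0,0,0.09,0.55,0.5],[0,0,0,0,0.11,0.65,0.5],[0,0,0,0,0.11,0.65,0.5]]
  ]
}}

```text
clock: 23.2
tool_pos: [0.5966, 0.076, 0.0625]
eef_rot: [0.137, 0.991, 0.001, 0.0]
contact_force: [3.3, 5.4, -2.3]
opening: 0.097
```

```bash
python3 arc.py -.01|head -1
```

```text
t 23.2 p [0.5966 0.076  0.0625] grasp rel 0.0006 a 0.1467 r 0.2573 F xyz(holder) 1.68 6.09 -2.34 tan -3.2 rad 5.68 open 0.097
```

{"fn": "carry_out", "kwargs": {
  "commands": [
    [[0,0,0,0,0.02,0.05,0.5],[0,0,0,0,0.04,0.1,0.5],[0,0,0,0,0.04,0.15,0.5],[0,0,0,0,0.04,0.15,0.5]]
  ]
}}

```text
clock: 23.53
tool_pos: [0.5967, 0.0762, 0.0612]
eef_rot: [0.137, 0.991, 0.001, 0.0]
contact_force: [3.0, 4.6, -0.8]
opening: 0.098
```

```bash
python3 arc.py -.01|head -1
```

```text
t 23.53 p [0.5967 0.0762 0.0612] grasp rel 0.0006 a 0.1415 r 0.2574 F xyz(holder) 1.62 5.19 -0.8 tan -1.53 rad 5.03 open 0.098
```

Tangential load is dropping (−3.2 to −1.5 N), which fits the notch starting to carry the board. One more small step.

{"fn": "carry_out", "kwargs": {
  "commands": [
    [[0,0,0,0,0.02,0.04,0.5],[0,0,0,0,0.03,0.08,0.5],[0,0,0,0,0.03,0.08,0.5]]
  ]
}}

```text
clock: 23.78
tool_pos: [0.5968, 0.0763, 0.0605]
eef_rot: [0.137, 0.991, 0.0, 0.0]
contact_force: [1.8, 4.4, -0.3]
opening: 0.097
```

```bash
python3 arc.py -.01|head -1;python3 -c "
from st import *
d=r.snapshot('scene');cv2.imwrite('pics/s9.png',cv2.resize(d['pixels'][130:270,170:340,::-1],None,fx=4,fy=4,interpolation=cv2.INTER_CUBIC))"
```

```text
t 23.78 p [0.5968 0.0763 0.0605] grasp rel 0.0006 a 0.1387 r 0.2573 F xyz(holder) 0.57 4.74 -0.28 tan -0.93 rad 4.66 open 0.097
```

View pics/s9.png

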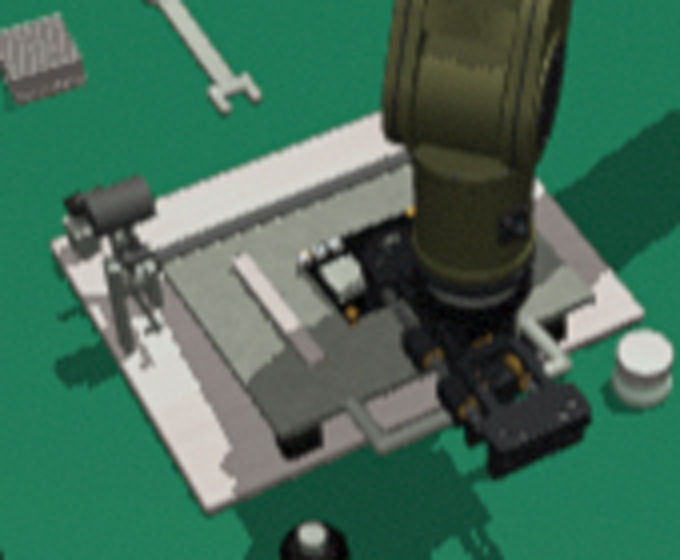

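{"fn": "carry_out", "kwargs": {
  "commands": [
    [[0,0,0,0,0.01,0.04,0.5],[0,0,0,0,0.02,0.08,0.5],[0,0,0,0,0.02,0.08,0.5]]
  ]
}}

```text
clock: 24.08
tool_pos: [0.5968, 0.0763, 0.0598]
eef_rot: [0.137, 0.991, 0.0, 0.0]
contact_force: [3.1, 4.7, 0.2]
opening: 0.1
```

```bash
python3 arc.py -.01|head -1
```

```text
t 24.08 p [0.5968 0.0763 0.0598] grasp rel 0.0006 a 0.1359 r 0.2573 F xyz(holder) 1.75 5.4 0.25 tan -0.48 rad 5.39 open 0.1
```

{"fn": "carry_out", "kwargs": {
  "commands": [
    [[0,0,0,0,0.02,0.05,0.5],[0,0,0,0,0.03,0.08,0.5],[0,0,0,0,0.03,0.08,0.5],[0,0,0,0,0.03,0.08,0.5]]
  ]
}}

```text
clock: 24.42
tool_pos: [0.5968, 0.0764, 0.059]
eef_rot: [0.137, 0.991, 0.0, 0.0]
contact_force: [2.1, 4.2, 1.3]
opening: 0.098
```

```bash
python3 arc.py -.01|head -1
```

```text
t 24.42 p [0.5968 0.0764 0.059 ] grasp rel 0.0006 a 0.1327 r 0.2573 F xyz(holder) 0.87 4.59 1.3 tan 0.68 rad 4.72 open 0.098
```

The notch is holding: the force has turned upward and the tilt is about 0.148. Opening the gripper in place.

{"fn": "carry_out", "kwargs": {
  "commands": [
    [[0,0,0,0,0,0,1.2],[0,0,0,0,0,0,1.6],[0,0,0,0,0,0,2.2],[0,0,0,0,0,0,3],[0,0,0,0,0,0,3],[0,0,0,0,0,0,3]]
  ]
}}

```text
clock: 24.92
tool_pos: [0.5961, 0.0756, 0.0586]
eef_rot: [0.137, 0.991, -0.0, -0.0]
contact_force: [0.2, 0.7, 0.2]
opening: 0.341
```

```bash
python3 arc.py -.01|head -1;python3 -c "
from st import *
d=r.snapshot('wrist');cv2.imwrite('pics/w6.png',d['pixels'][:,:,::-1])"
```

```text
t 24.92 p [0.5961 0.0756 0.0586] grasp rel 0.0002 a 0.1318 r 0.2564 F xyz(holder) 0.01 0.71 0.18 tan 0.09 rad 0.73 open 0.341
```

View pics/w6.png

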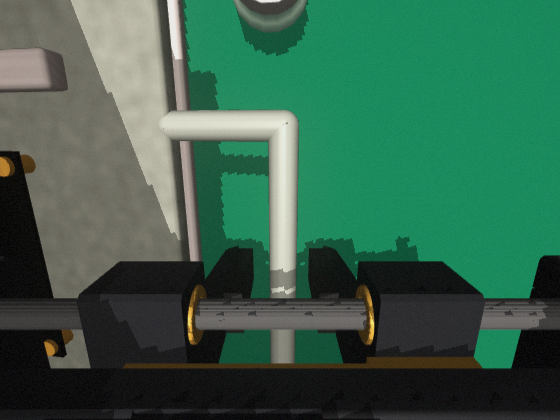

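The fingers are clear on both sides of the bar (columns 270–297) and the forces are about zero, so I'll retreat straight up.

{"fn": "carry_out", "kwargs": {
  "commands": [
    [[0,0,0,0,0,-0.7,3],[0,0,0,0,0,-2,3],[0,0,0,0,0,-4,3],[0,0,0,0,0,-7,3],[0,0,0,0,0,-10,3],[0,0,0,0,0,-13,3],[0,0,0,0,0,-16,3],[0,0,0,0,0,-19,3],[0,0,0,0,0,-21,3],[0,0,0,0,0,-21,3]]
  ]
}}

```text
clock: 25.8
tool_pos: [0.5991, 0.0771, 0.275]
eef_rot: [0.137, 0.991, 0.002, 0.005]
contact_force: [0.7, -0.1, -0.0]
opening: 0.342
```

{"fn": "carry_out", "kwargs": {
  "commands": [
    [[0,0,0,3,3,0,3],[0,0,0,6,6,0,3],[0,0,0,9,9,0,3],[0,0,0,12,12,0,3],[0,0,0,14,14,0,3],[0,0,0,15,15,0,3],[0,0,0,15,15,0,3],[0,0,0,15,15,0,3]]
  ]
}}

```text
clock: 26.47
tool_pos: [0.4925, 0.2613, 0.269]
eef_rot: [0.136, 0.991, -0.0, 0.0]
contact_force: [0.9, -0.5, 0.1]
opening: 0.342
```

```bash
python3 arc.py -.01|head -1;python3 -c "
from st import *
d=r.snapshot('scene');cv2.imwrite('pics/s10.png',cv2.resize(d['pixels'][140:290,170:370,::-1],None,fx=4,fy=4,interpolation=cv2.INTER_CUBIC))
cv2.imwrite('pics/s10f.png',d['pixels'][:,:,::-1])
d=r.snapshot('top');cv2.imwrite('pics/t10.png',cv2.resize(d['pixels'][135:300,225:390,::-1],None,fx=3.6,fy=3.6,interpolation=cv2.INTER_CUBIC))
cv2.imwrite('pics/t10f.png',d['pixels'][:,:,::-1])
"
```

```text
t 26.47 p [0.4925 0.2613 0.269 ] grasp rel -0.15 a 0.5427 r 0.4726 F xyz(holder) 0.98 -0.29 0.06 tan 0.21 rad -0.22 open 0.342
```

View pics/s10.png

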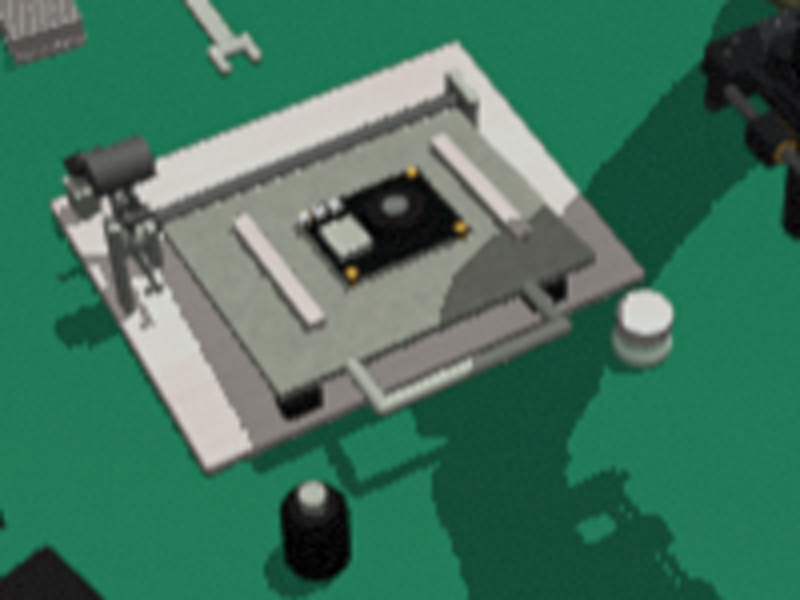

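View pics/t10f.png

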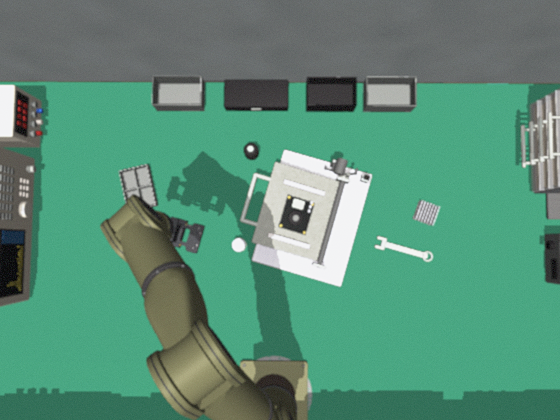

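View pics/t10.png

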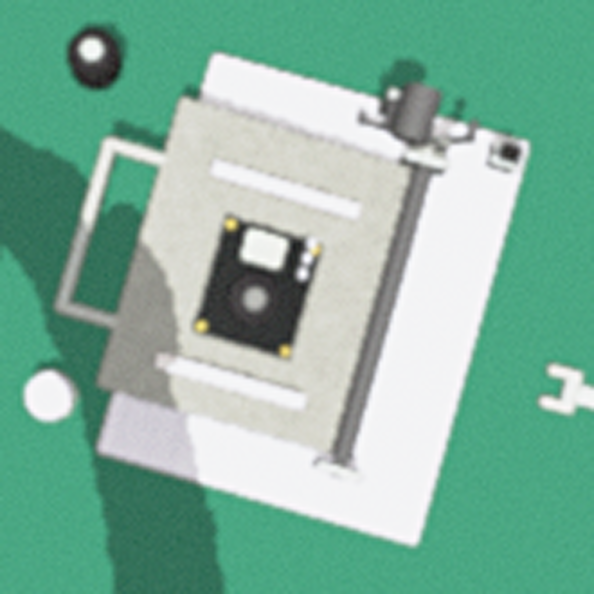

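Run:
```python
from plant import r
from h import *
d=r.snapshot("top");s=r.snapshot("scene")
t=lambda U,V:np.array([(U+.5)/3.6-.5+225,(V+.5)/3.6-.5+135])
c=lambda U,V:np.array([(U+.5)/4-.5+170,(V+.5)/4-.5+140])
for A,B in (((110,145),(382,405)),((62,305),(565,322))):
    b,e=tri(d,t(*A),s,c(*B)); print(b.round(4),e.round(4),"tilt",np.arcsin((b[2]-.04)/.26).round(3))
a=cv2.imread('pics/top0.png').astype(int);b=cv2.imread('pics/t10f.png').astype(int)
print(r.finish_job(), r.get_state()['clock'])
```

```text
[0.6621 0.0562 0.0739] 0.0009 tilt 0.131
[0.5279 0.0953 0.0773] 0.0028 tilt 0.144
the job is handed in; nothing more can be done
the job is handed in; nothing more can be done
```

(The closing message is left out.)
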